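# Sort spice tins and jars into a two-tier stacking tray

## Robot

A 6-joint arm with a two-finger parallel gripper is mounted at the origin on the work surface. World frame = base frame: x ahead of the robot, y to its left, z up, the work surface at z = 0. Lengths are in m, angles in rad, forces in N, time in s.
With the tool pointing down it reaches from about 0.325 to 0.9 m from the base axis. Payload 6.1 kg.
Tool frame: the origin (TCP) lies midway between the tips of the shut fingers; the grasp point (between the pads) lies hold_point_z behind it (hold_point_z is the distance from the TCP to the grasp point, in m); z points along the fingers, x is the direction in which the jaws open and shut, and the axes are right-handed (so a half turn about z gives the same grasp; the last joint's range is limited). The gripper opens to 87 mm and grips with 3 to 60 N. Pads are 19 mm wide; open, the fingers measure 117 mm over their backs; the gripper's body (75 mm by 190 mm) begins 51 mm behind the grasp point.
Start: joints at [1.107, 0.22, 1.526, -0, 1.395, -0.126], TCP at [0.207, 0.59, 0.223] pointing down, gripper open.
Joint ranges: [-2.98, 2.98], [-0.91, 2.08], [0.09, 2.57], [-1.24, 4.39], [0.2, 2.65], [-2.68, 2.68]. Speed limits (rad/s): [2.57, 2.57, 3.01, 3.14, 3.14, 3.14].

## Interface

Orientations are given as a 3x3 rotation matrix whose columns are the frame's x, y, z axes.
In Python, from rig import * gives the robot as it stands.
- The arm moves only by the tool arm_command, never from a script. Its argument "series" is a list of rows, each a list of 3 entries, a list of its own where there are three numbers: the gripper command: -1 is fully open, 1 is shut, values between are in proportion, then the shift along the tool's x, y, z in cm, then the turn, a rotation vector about the tool's x, y, z in degrees. A call has exactly 10 rows; each row is the pose to reach, as a shift and turn from the pose commanded when the call began, along the tool's axes at that moment; what a row does not reach only later rows make up. A row lasts 1/10 s, in which the tool goes at most 50 mm and 8.59 degrees, less where a joint would pass 70% of its speed; a pose out of reach is approached as far as the arm can. A call with a gripper value outside its range is refused whole. The fingers move at their own pace and stop on an object; "grip_force" is the grip in N (left out, the last holds). Time passes only in rows, so rows that repeat a pose let the fingers close, or fill a call up. It gives the time, the measured TCP pose, the force and the opening at its end, in the units of the state.
- state(): the state, without advancing time (a new reading comes with each control period).
- read_camera(name): name is "side" or "top" or "wrist"; returns a dict with "frame" (400x640x3 uint8, red, green, blue), "fx", "fy", "cx", "cy" (pixels), "k1" (the pictures are not rectified: a ray, as slopes to the right and down, at radius r is drawn at 1 + k1 r^2 times it, then the intrinsics apply), "world_from_camera" (4x4, takes a point from camera to world coordinates). Camera axes: x right, y down, z forward; pixel columns grow to the right and rows downward; lengths in m; the calibration is good to about 2 mm. A picture is of the moment at which its call begins. There is no depth.
- sign_off(): hands the job in, once; it reports no verdict.
The state is a dict: "clock": time; "joints": joint angles; "joint_velocities": joint speeds; "effort": joint torques, N m; "tool_pos": TCP position; "tcp_rot": TCP orientation; "wrist_force": force on the tool from outside, world axes, zero at the start; "moment": the same for the moment, N m; "finger_gap": opening from 0.0 (shut) to 1.0 (fully open).
Only numpy, scipy, OpenCV 4.12 (cv2) and the standard library are available. Lean on these libraries where they do the work, as an engineer would, in place of code of your own. Each camera call takes 0.05 s, during which the arm holds its last target. There are 200 camera calls.

## Task

Put the spices away in the two-tier wooden stacking tray: first put the two squat tins into the lower tray (the one with four corner posts), one in each bay, standing flat on its floor. Then stack the empty upper tray (the one with the handle board) on the lower tray so that all four corner pins enter its corner holes and it sits fully down, and after that stand the two tall glass jars in the upper tray, one in each bay, set down gently. Leave the kettle, teapot, pepper mill and sugar shaker where they are.

Things in the scene. Friction and masses are not known exactly. Their poses are not given: they have to be found in the camera images.
- tin_a: squat round aluminium spice tin, 50 mm diameter, 40 mm tall, about 0.1 kg, standing upright on the slab; origin at the centre of its underside, z up. The two tins are alike.
- tin_b: squat round aluminium spice tin, 50 mm diameter, 40 mm tall, about 0.1 kg, standing upright on the slab; origin at the centre of its underside, z up. The two tins are alike.
- jar_a: tall round amber glass spice jar with a cork stopper: glass 44 mm diameter and straight up to 60 mm, stopper 36 mm diameter, 80 mm tall in all, about 0.14 kg, standing upright on the slab; origin at the centre of its underside, z up. The two jars are alike.
- jar_b: tall round amber glass spice jar with a cork stopper: glass 44 mm diameter and straight up to 60 mm, stopper 36 mm diameter, 80 mm tall in all, about 0.14 kg, standing upright on the slab; origin at the centre of its underside, z up. The two jars are alike.
- lower_tray: wooden tray, no handle, fixed; 200 (x) by 140 mm (y), origin at the centre of its underside, z up. Floor 6 mm thick; rim walls 5 mm thick, top at z 18 mm. Divider (6 mm thick, top z 18) along y at x = 0; bay centres x = +-49, y = 0 mm. Round corner posts, 18 mm diameter, at x = +-88, y = +-58, shoulders at z 56; on each a 9 mm pin, tapered tip, 10 mm tall.
- upper_tray: loose empty wooden tray, 0.45 kg, flat on the slab; 200 (x) by 140 mm (y), origin at the centre of its underside, z up. Floor 10 mm thick, 14 mm square holes at x = +-88, y = +-58; rim 5 mm thick, top z 22. Handle board at x = 0: 14 mm thick (x), 90 wide (y), top z 72; it divides two bays, centres x = +-51, y = 0. Stacked, it rests on the lower tray's post shoulders, either way round.
- kettle: bystander: copper-toned aluminium kettle, 150 mm diameter, 187 mm tall with its bail handle, spout to its y; origin at the centre of its underside
- teapot: bystander: pale blue ceramic teapot, about 125 mm diameter, 122 mm tall, spout to its y, standing on an 8 mm high steel trivet; origin at the centre of its underside
- pepper_mill: bystander: dark wooden pepper mill, 56 mm diameter, 166 mm tall; origin at the centre of its underside
- sugar_shaker: bystander: frosted white glass sugar shaker with a steel cap, 68 mm diameter, 121 mm tall; origin at the centre of its underside
Mind the look-alikes: they are no part of the job. Leave any red look-alike of the tin_a alone.

How it is judged:
By the outcome, as a careful person would: the job done as asked, in the order asked, and still so for the second after the job is handed in, with the robot touching nothing.
It also fails if it takes over 131 s, if anything falls off the work surface, if the arm or the gripper's body presses on something with over 40 N, if the wrist force passes 120 N, or if a joint passes its speed limit or range.

## Working session

There is one attempt and no reset: what is moved stays moved. The work goes in short steps, Python scripts to look and compute and a tool call to move; the robot and the scene stay as the last step left them, time stands still between calls to the robot, and variables do not carry over. Pictures are saved under pics/ and viewed, about 12 in all and at most 16, crops included, and the job is handed in when it is done.

Besides the shell and the picture viewer there is one more tool, called after ">>>" as a command line: name --argument value ..., lists and objects as JSON in quotes. arm_command: Moves the arm, as the interface text tells. Its arguments: {"type":"object","properties":{"series":{"type":"array"},"grip_force":{"type":"number"}},"required":["series"]}

```bash
ls; mkdir -p pics
python3 - <<'E'
from rig import *
import cv2
s=state(); print(s)
for n in ("side","top"):
    c=read_camera(n); cv2.imwrite(f"pics/{n}0.png",c["frame"][:,:,::-1]); print(n,{k:v for k,v in c.items() if k!="frame"})
try: print(hold_point_z)
except Exception as e: print(e)
E
```

```text
pics
{'clock': 0.0, 'joints': array([ 1.10691556e+00,  2.21210552e-01,  1.52761287e+00, -1.38049676e-05,
        1.39470803e+00, -1.26113887e-01]), 'joint_velocities': array([-0.00090148, -0.00022468, -0.00043618,  0.00025214,  0.00047475,
       -0.00101654]), 'effort': array([-2.71709968e-05, -4.94612002e+01, -3.87375391e+01,  6.98952377e-02,
        5.71914087e-02, -9.02115835e-05]), 'tool_pos': array([0.20684782, 0.58911723, 0.22144598]), 'tcp_rot': array([[ 3.31377858e-01,  9.43497739e-01, -8.55304819e-04],
       [ 9.43496163e-01, -3.31378882e-01, -1.73999035e-03],
       [-1.92510691e-03, -2.30382539e-04, -9.99998120e-01]]), 'wrist_force': array([-0.23310236, -0.35629581, -0.25163882]), 'moment': array([0.00274693, 0.02176807, 0.08709939]), 'finger_gap': 1.0056577920687315}
side {'fx': 517.7995371987274, 'fy': 517.7995371987274, 'cx': 320.4994445525427, 'cy': 202.300149924331, 'k1': 0.03425991399232827, 'world_from_camera': array([[-0.97849277, -0.15509506,  0.13600522,  0.36248836],
       [-0.20594468,  0.69685181, -0.68701117,  0.91021441],
       [ 0.01177655, -0.70024501, -0.71380546,  1.00385009],
       [ 0.        ,  0.        ,  0.        ,  1.        ]])}
top {'fx': 499.7458727558144, 'fy': 499.7458727558144, 'cx': 314.53425220209255, 'cy': 200.76247470498106, 'k1': -0.11855594176195122, 'world_from_camera': array([[ 0.02442806, -0.99809437,  0.05666475,  0.5026303 ],
       [-0.99953882, -0.02540761, -0.01663111, -0.01467391],
       [ 0.01803913, -0.05623235, -0.99825473,  1.39624289],
       [ 0.        ,  0.        ,  0.        ,  1.        ]])}
0.0187
```

View pics/top0.png

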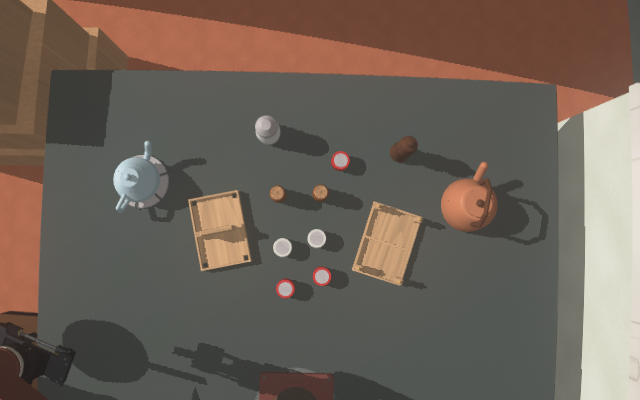

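View pics/side0.png

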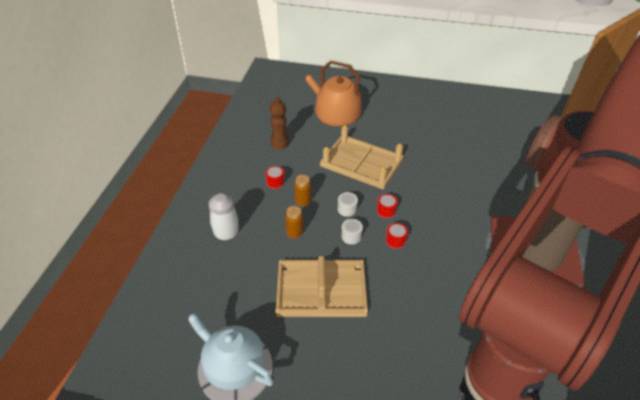

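Top view: white tins at (283,247) and (317,238). The red-rimmed look-alikes at (341,160), (322,276) and (286,289) are to be left alone. Jars are at (277,193) and (320,192), the upper tray with its handle board at (220,230), and the lower tray with its posts at (387,243). The side view agrees.

```bash
cat > h.py <<'E'
from rig import *
import numpy as np, cv2
def cam(n,save=None):
    c=read_camera(n)
    if save: cv2.imwrite(f"pics/{save}.png",c["frame"][:,:,::-1])
    return c
def KD(c): return np.array([[c["fx"],0,c["cx"]],[0,c["fy"],c["cy"]],[0,0,1.]]),np.array([c["k1"],0,0,0.])
def ray(c,px):
    K,D=KD(c); u=cv2.undistortPoints(np.float64(px).reshape(-1,1,2),K,D).reshape(-1,2)
    T=c["world_from_camera"]; return T[:3,3],np.c_[u,np.ones(len(u))]@T[:3,:3].T
def onz(c,px,z):
    o,d=ray(c,px); return o+d*((z-o[2])/d[:,2])[:,None]
def proj(c,P):
    K,D=KD(c); T=np.linalg.inv(c["world_from_camera"])
    return cv2.projectPoints(np.float64(P).reshape(-1,1,3),cv2.Rodrigues(T[:3,:3])[0],T[:3,3],K,D)[0].reshape(-1,2)
def blobs(m,amin=60):
    n,l,st,ce=cv2.connectedComponentsWithStats(m.astype(np.uint8))
    return [(ce[i],st[i],l==i) for i in range(1,n) if st[i,4]>=amin]
def hsv(c): return cv2.cvtColor(c["frame"],cv2.COLOR_RGB2HSV).astype(int)
def rel(pos,yaw=None):
    "shift (cm) in present tool axes to put TCP at pos, tool down with tool x at yaw (mod 180)"
    s=state(); R=s["tcp_rot"]; print("t",round(s["clock"],2),"shift cm",np.round(R.T@(np.array(pos)-s["tool_pos"])*100,2),end=" ")
    if yaw is not None:
        best=None
        for k in (-1,0,1,2):
            a=yaw+k*np.pi; Rt=np.array([[np.cos(a),np.sin(a),0],[np.sin(a),-np.cos(a),0],[0,0,-1.]])
            v=np.degrees(cv2.Rodrigues(R.T@Rt)[0].ravel())
            if best is None or np.linalg.norm(v)<np.linalg.norm(best): best=v
        print("turn deg",np.round(best,2),end=" ")
    print()
E
python3 - <<'E'
from h import *
c=cam("top"); H=hsv(c); h,s,v=H[...,0],H[...,1],H[...,2]
for ce,st,m in blobs((s<60)&(v>140),60):
    print("white",ce.round(1),st,onz(c,[ce],.04).round(4))
for ce,st,m in blobs((h>5)&(h<28)&(s>70)&(v>70),100):
    print("wood/amber",ce.round(1),st,onz(c,[ce],.08).round(4))
    if st[4]>2000 and 150<ce[0]<440:
        ct=max(cv2.findContours(m.astype(np.uint8),0,2)[0],key=cv2.contourArea)
        r=cv2.minAreaRect(ct); b=cv2.boxPoints(r); p=onz(c,b,.02); print(r,p.round(3).tolist(), p.mean(0).round(4),[np.linalg.norm(p[i]-p[i-1]).round(3) for i in range(4)])
img=cv2.resize(c["frame"][140:310,170:440],None,fx=2.9,fy=2.9,interpolation=2); cv2.imwrite("pics/top1.png",img[:,:,::-1])
w=cam("wrist"); print({k:w[k] for k in w if k!="frame"}); print(state()["clock"])
E
```

```text
white [611.7 249.8] [  580    83    60   317 17055] [[ 0.4605 -0.8933  0.04  ]]
white [261.9 126.2] [255 116  16  25 260] [[0.7809 0.1123 0.04  ]]
white [127.5 174.5] [113 141  36  69 858] [[0.6391 0.4801 0.04  ]]
white [340.3 159.7] [334 153  14  14 139] [[ 0.694 -0.105  0.04 ]]
white [316.1 238. ] [307 229  19  19 283] [[ 0.4788 -0.044   0.04  ]]
white [281.9 247. ] [273 238  19  19 283] [[0.4521 0.048  0.04  ]]
white [321.5 276.3] [315 270  14  14 147] [[ 0.3756 -0.0612  0.04  ]]
white [284.8 288.7] [279 282  13  14 142] [[0.3398 0.0371 0.04  ]]
wood/amber [278.4  67.2] [    0     0   633   336 60274] [[0.936  0.0699 0.08  ]]
((316.0, 167.5), (335.0, 632.0), 90.0) [[1.165, 0.93, 0.02], [1.231, -1.01, 0.02], [0.21, -0.98, 0.02], [0.173, 0.854, 0.02]] [ 0.6947 -0.0515  0.02  ] [np.float64(0.995), np.float64(1.94), np.float64(1.022), np.float64(1.834)]
wood/amber [402.1 146.8] [390 136  27  25 365] [[ 0.7279 -0.2675  0.08  ]]
wood/amber [469.5 202. ] [ 441  162   57   70 2605] [[ 0.5846 -0.4526  0.08  ]]
wood/amber [277.4 193.5] [269 185  17  18 233] [[0.5941 0.0619 0.08  ]]
wood/amb
[... 610 characters left out ...]
54004) [[0.393, -0.142, 0.02], [0.585, -0.2, 0.02], [0.544, -0.341, 0.02], [0.351, -0.282, 0.02]] [ 0.4685 -0.2412  0.02  ] [np.float64(0.146), np.float64(0.201), np.float64(0.147), np.float64(0.202)]
{'fx': 301.23702856284876, 'fy': 301.23702856284876, 'cx': 319.72776031014763, 'cy': 203.57855036681005, 'k1': -0.03633357080165806, 'world_from_camera': array([[ 3.30821709e-01,  9.03571343e-01,  2.72242218e-01,
         1.31045773e-01],
       [ 9.43693098e-01, -3.16580041e-01, -9.60229852e-02,
         6.15767479e-01],
       [-5.77165055e-04,  2.88679590e-01, -9.57425590e-01,
         3.83316922e-01],
       [ 0.00000000e+00,  0.00000000e+00,  0.00000000e+00,
         1.00000000e+00]])}
0.2
```

View pics/top1.png

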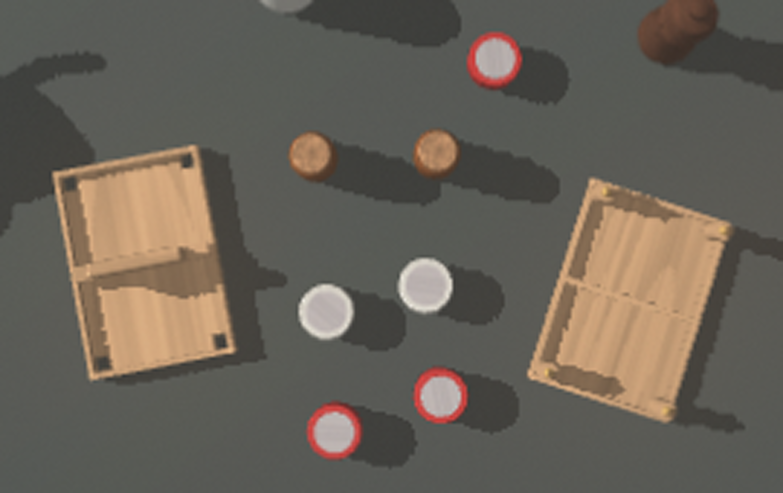

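Enlarged crop: the plain aluminium tins at (326,312) and (426,286) have no red, while the other three have red sides, so the plain two are the targets. Next I go above the first one.

Run:
```python
from h import *
rel([.479,-.044,.13],np.radians(73.2))
```

```text
t 0.2 shift cm [-50.72  46.66   9.24] turn deg [-0.01  0.07 -2.55]
```

>>> arm_command --series '[[-0.8,[-3.6,3.3,0.6],[0,0,-0.3]],[-0.8,[-7.2,6.6,1.2],[0,0,-0.6]],[-0.8,[-10.8,9.9,1.8],[0,0,-0.9]],[-0.8,[-14.4,13.2,2.4],[0,0,-1.2]],[-0.8,[-18,16.5,3.0],[0,0,-1.5]],[-0.8,[-21.6,19.8,3.6],[0,0,-1.8]],[-0.8,[-25.2,23.1,4.2],[0,0,-2]],[-0.8,[-28.8,26.4,4.8],[0,0,-2.2]],[-0.8,[-32.4,29.7,5.4],[0,0,-2.4]],[-0.8,[-36,33,6],[0,0,-2.55]]]'

```text
clock: 1.2
tool_pos: [0.3996, 0.1388, 0.1625]
tcp_rot: [[0.289, 0.957, 0.001], [0.957, -0.289, 0.0], [0.0, 0.001, -1.0]]
wrist_force: [0.9, 1.2, -0.2]
finger_gap: 0.898
```

Run:
```python
from h import *
rel([.479,-.044,.13],np.radians(73.2))
```

```text
t 1.2 shift cm [-15.21  12.88   3.26] turn deg [ 0.05 -0.03  0.02]
```

>>> arm_command --series '[[-0.8,[-3,2.6,0.6],[0,0,0]],[-0.8,[-6,5.2,1.2],[0,0,0]],[-0.8,[-9,7.8,1.8],[0,0,0]],[-0.8,[-12,10.3,2.4],[0,0,0]],[-0.8,[-14,12,3],[0,0,0]],[-0.8,[-15,12.8,3.2],[0,0,0]],[-0.8,[-15,12.8,3.2],[0,0,0]],[-0.8,[-15,12.8,3.2],[0,0,0]],[-0.8,[-15,12.8,3.2],[0,0,0]],[-0.8,[-15,12.8,3.2],[0,0,0]]]'

```text
clock: 2.2
tool_pos: [0.4782, -0.0388, 0.1309]
tcp_rot: [[0.288, 0.958, 0.0], [0.958, -0.288, 0.0], [0.0, 0.0, -1.0]]
wrist_force: [-0.2, 0.9, 0.7]
finger_gap: 0.9
```

```bash
cat >> h.py <<'E'
def tins(c,z=.04,smax=50,vmin=140):
    H=hsv(c); out=[]
    for ce,st,m in blobs((H[...,1]<smax)&(H[...,2]>vmin),300):
        ct=max(cv2.findContours(m.astype(np.uint8),0,1)[0],key=len)[:,0]
        P=onz(c,ct,z)[:,:2].astype(np.float32); q,r=cv2.minEnclosingCircle(P)
        print("blob px",ce.round(),"area",st[4],"circle",np.round(q,4),round(r,4))
E
python3 - <<'E'
from h import *
c=cam("wrist","w1"); s=state(); print(s["tool_pos"].round(4)); tins(c)
for n in ["side"]: 
    c=cam(n); tins(c)
E
```

```text
[ 0.4783 -0.039   0.1308]
blob px [363.  16.] area 1582 circle [0.3391 0.0363] 0.0188
blob px [254.  97.] area 1840 circle [ 0.3745 -0.0621] 0.0189
blob px [406. 148.] area 3248 circle [0.4488 0.0441] 0.0288
blob px [313. 205.] area 2832 circle [ 0.4745 -0.0435] 0.0288
blob px [310. 293.] area 1571 circle [ 0.5597 -0.0767] 0.1323
blob px [121.  95.] area 49991 circle [ 0.9983 -0.5921] 1.0828
blob px [526.  68.] area 4684 circle [ 0.0251 -0.8964] 0.3778
blob px [222. 217.] area 1040 circle [0.7791 0.0823] 0.0829
blob px [347. 204.] area 428 circle [ 0.4788 -0.0271] 0.0451
blob px [351. 231.] area 473 circle [0.4498 0.0636] 0.0429
blob px [229. 364.] area 4195 circle [0.6442 0.4298] 0.1207
```

View pics/w1.png

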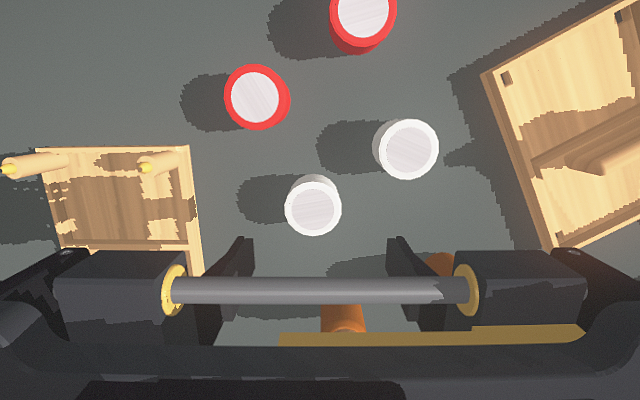

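Wrist view: the first tin's top is at about (313,209) and the second's at (409,149), with the jaws along the image rows. This agrees with the top-view position.

>>> arm_command --series '[[-0.7,[-0.5,0.2,3],[0,0,0]],[-0.7,[-0.5,0.2,6],[0,0,0]],[-0.7,[-0.5,0.2,9],[0,0,0]],[-0.7,[-0.5,0.2,11],[0,0,0]],[-0.7,[-0.5,0.2,11.7],[0,0,0]],[-0.7,[-0.5,0.2,11.7],[0,0,0]],[1,[-0.5,0.2,11.7],[0,0,0]],[1,[-0.5,0.2,11.7],[0,0,0]],[1,[-0.5,0.2,11.7],[0,0,0]],[1,[-0.5,0.2,11.7],[0,0,0]]]' --grip_force 20

```text
clock: 3.3
tool_pos: [0.4795, -0.0455, 0.0144]
tcp_rot: [[0.289, 0.957, 0.002], [0.957, -0.289, -0.0], [0.0, 0.002, -1.0]]
wrist_force: [-1.0, 0.2, 2.0]
finger_gap: 0.572
```

>>> arm_command --series '[[1,[0,0,0],[0,0,0]],[1,[0,0,0],[0,0,0]],[1,[0,0,0],[0,0,0]],[1,[0,0,-1],[0,0,0]],[1,[0,0,-3],[0,0,0]],[1,[0,0,-6],[0,0,0]],[1,[0,0,-9],[0,0,0]],[1,[0,0,-10.5],[0,0,0]],[1,[0,0,-11],[0,0,0]],[1,[0,0,-11],[0,0,0]]]'

```text
clock: 4.3
tool_pos: [0.4791, -0.0454, 0.1241]
tcp_rot: [[0.289, 0.957, 0.001], [0.957, -0.289, -0.0], [0.0, 0.001, -1.0]]
wrist_force: [0.2, -0.0, -0.4]
finger_gap: 0.568
```

Run:
```python
from h import *
s=state();print(s["tool_pos"],s["finger_gap"]*87)
rel([.5154,-.2554,.12],np.radians(73.2))
```

```text
[ 0.47906682 -0.04539468  0.12412245] 49.41972832951481
t 4.3 shift cm [-19.05   9.55   0.42] turn deg [ 0.07 -0.   -0.01]
```

>>> arm_command --series '[[1,[-1.5,0.7,0],[0,0,0]],[1,[-4,2,0],[0,0,0]],[1,[-7,3.5,0],[0,0,0]],[1,[-10,5,0],[0,0,0]],[1,[-13,6.5,0],[0,0,0]],[1,[-16,8,0],[0,0,0]],[1,[-18,9,0],[0,0,0]],[1,[-19,9.5,0],[0,0,0]],[1,[-19,9.5,0],[0,0,0]],[1,[-19,9.5,0],[0,0,0]]]'

```text
clock: 5.3
tool_pos: [0.5141, -0.2535, 0.1225]
tcp_rot: [[0.289, 0.957, -0.002], [0.957, -0.289, 0.002], [0.001, -0.002, -1.0]]
wrist_force: [0.2, -0.4, -1.4]
finger_gap: 0.564
```

Run:
```python
from h import *
c=cam("wrist","w2");s=state();print(s["tool_pos"])
a=np.radians(-16.8);R=np.array([[np.cos(a),-np.sin(a)],[np.sin(a),np.cos(a)]])
for x,y in [(88,58),(88,-58),(-88,58),(-88,-58)]:
    p=np.array([.4685,-.2412])+R@np.array([x,y])/1000; print(x,y,proj(c,[[*p,.066]]).round())
```

```text
[ 0.51429151 -0.25324655  0.12272448]
88 58 [[389. 269.]]
88 -58 [[247. 269.]]
-88 58 [[407.  27.]]
-88 -58 [[229.  26.]]
```

View pics/w2.png

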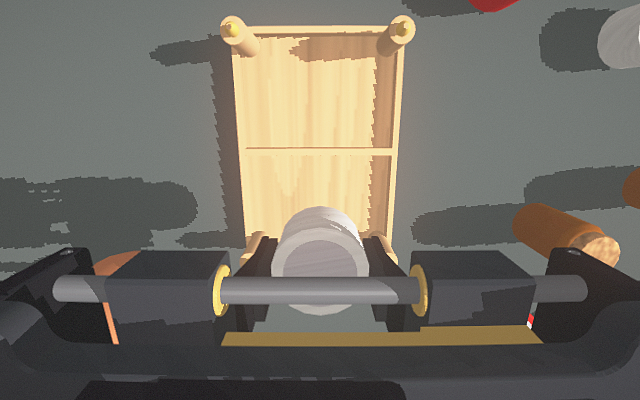

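The lower tray's near pins, at (232,30) and (402,30), are within about 4 px of prediction, and the tin is held upright. I lower it into the far bay.

>>> arm_command --series '[[1,[-0.2,0.2,2],[0,0,0]],[1,[-0.2,0.2,4.5],[0,0,0]],[1,[-0.2,0.2,7],[0,0,0]],[1,[-0.2,0.2,8.5],[0,0,0]],[1,[-0.2,0.2,9.4],[0,0,0]],[1,[-0.2,0.2,9.8],[0,0,0]],[1,[-0.2,0.2,10.0],[0,0,0]],[1,[-0.2,0.2,10.2],[0,0,0]],[1,[-0.2,0.2,10.2],[0,0,0]],[1,[-0.2,0.2,10.2],[0,0,0]]]'

```text
clock: 6.35
tool_pos: [0.5166, -0.2575, 0.0222]
tcp_rot: [[0.289, 0.957, 0.001], [0.957, -0.289, -0.001], [-0.0, 0.001, -1.0]]
wrist_force: [0.5, 0.1, -0.6]
finger_gap: 0.569
```

>>> arm_command --series '[[0,[0,0,0],[0,0,0]],[-0.4,[0,0,0],[0,0,0]],[-0.4,[0,0,0],[0,0,0]],[-0.4,[0,0,0],[0,0,0]],[-0.4,[0,0,-1],[0,0,0]],[-0.4,[0,0,-3],[0,0,0]],[-0.4,[0,0,-6],[0,0,0]],[-0.4,[0,0,-9],[0,0,0]],[-0.6,[0,0,-10],[0,0,0]],[-0.8,[0,0,-10],[0,0,0]]]'

```text
clock: 7.35
tool_pos: [0.5176, -0.2581, 0.124]
tcp_rot: [[0.289, 0.957, 0.004], [0.957, -0.289, -0.003], [-0.001, 0.004, -1.0]]
wrist_force: [0.3, -0.7, -0.9]
finger_gap: 0.806
```

Run:
```python
from h import *
rel([.4521,.047,.12],np.radians(73.2))
```

```text
t 7.35 shift cm [ 27.31 -15.09   0.3 ] turn deg [ 0.26  0.08 -0.  ]
```

>>> arm_command --series '[[-0.8,[2.5,-1.4,0.1],[0,0,0]],[-0.8,[6.5,-3.6,0.2],[0,0,0]],[-0.8,[10.5,-5.8,0.2],[0,0,0]],[-0.8,[14.5,-8,0.2],[0,0,0]],[-0.8,[18.5,-10.2,0.3],[0,0,0]],[-0.8,[22.5,-12.4,0.3],[0,0,0]],[-0.8,[26,-14.4,0.3],[0.2,0,0]],[-0.8,[27.3,-15.1,0.3],[0.2,0,0]],[-0.8,[27.3,-15.1,0.3],[0.2,0,0]],[-0.8,[27.3,-15.1,0.3],[0.2,0,0]]]'

```text
clock: 8.35
tool_pos: [0.4498, 0.0477, 0.1175]
tcp_rot: [[0.288, 0.958, -0.005], [0.958, -0.288, 0.001], [-0.001, -0.005, -1.0]]
wrist_force: [-0.0, 0.7, 0.3]
finger_gap: 0.901
```

Run:
```python
from h import *
c=cam("wrist"); tins(c)
rel([.4521,.047,.014],np.radians(73.2))
c=cam("top"); tins(c,.046,60,140)
```

```text
blob px [263.  82.] area 2123 circle [0.3391 0.0364] 0.019
blob px [163. 165.] area 1649 circle [ 0.3747 -0.062 ] 0.0189
blob px [320. 210.] area 3133 circle [0.4473 0.0483] 0.0288
blob px [311. 293.] area 2016 circle [0.5242 0.0122] 0.1249
t 8.4 shift cm [ 0.04  0.24 10.37] turn deg [-0.27  0.04 -0.  ] 
blob px [612. 249.] area 16982 circle [ 0.4896 -0.9373] 0.4682
blob px [128. 176.] area 934 circle [0.6375 0.4653] 0.1031
blob px [394. 226.] area 303 circle [ 0.5147 -0.2543] 0.0279
```

>>> arm_command --series '[[-0.7,[0,0.2,3],[-0.2,0,0]],[-0.7,[0,0.2,6],[-0.2,0,0]],[-0.7,[0,0.2,8.5],[-0.2,0,0]],[-0.7,[0,0.2,10],[-0.2,0,0]],[-0.7,[0,0.2,10.3],[-0.2,0,0]],[-0.7,[0,0.2,10.3],[-0.2,0,0]],[1,[0,0.2,10.3],[-0.2,0,0]],[1,[0,0.2,10.3],[-0.2,0,0]],[1,[0,0.2,10.3],[-0.2,0,0]],[1,[0,0.2,10.3],[-0.2,0,0]]]'

```text
clock: 9.45
tool_pos: [0.4526, 0.0473, 0.0162]
tcp_rot: [[0.289, 0.957, 0.001], [0.957, -0.289, -0.0], [0.0, 0.001, -1.0]]
wrist_force: [-0.1, -0.5, 2.0]
finger_gap: 0.57
```

>>> arm_command --series '[[1,[0,0,0],[0,0,0]],[1,[0,0,0],[0,0,0]],[1,[0,0,0],[0,0,0]],[1,[0,0,-1],[0,0,0]],[1,[0,0,-3],[0,0,0]],[1,[0,0,-6],[0,0,0]],[1,[0,0,-9],[0,0,0]],[1,[0,0,-10.5],[0,0,0]],[1,[0,0,-11],[0,0,0]],[1,[0,0,-11],[0,0,0]]]'

```text
clock: 10.45
tool_pos: [0.4524, 0.0474, 0.1261]
tcp_rot: [[0.289, 0.957, 0.001], [0.957, -0.289, 0.0], [0.0, 0.001, -1.0]]
wrist_force: [-0.4, -0.3, -1.4]
finger_gap: 0.568
```

Run:
```python
from h import *
rel([.4216,-.227,.12],np.radians(73.2))
```

```text
t 10.45 shift cm [-27.16   4.98   0.61] turn deg [ 0.07 -0.02  0.  ]
```

>>> arm_command --series '[[1,[-2,0.4,0],[0,0,0]],[1,[-5.5,1,0],[0,0,0]],[1,[-9.5,1.7,0],[0,0,0]],[1,[-13.5,2.5,0],[0,0,0]],[1,[-17.5,3.2,0],[0,0,0]],[1,[-21.5,4,0],[0,0,0]],[1,[-25,4.6,0],[0,0,0]],[1,[-27,5,0],[0,0,0]],[1,[-27.2,5,0],[0,0,0]],[1,[-27.2,5,0],[0,0,0]]]'

```text
clock: 11.45
tool_pos: [0.4203, -0.2269, 0.1241]
tcp_rot: [[0.29, 0.957, -0.002], [0.957, -0.29, 0.002], [0.001, -0.003, -1.0]]
wrist_force: [0.4, 0.9, -1.0]
finger_gap: 0.568
```

Run:
```python
from h import *
rel([.4216,-.227,.0225],np.radians(73.2))
```

```text
t 11.45 shift cm [1.000e-02 1.500e-01 1.016e+01] turn deg [-0.16 -0.08 -0.09]
```

>>> arm_command --series '[[1,[0,0.1,2],[0,0,0]],[1,[0,0.1,4.5],[0,0,0]],[1,[0,0.1,7],[0,0,0]],[1,[0,0.1,8.5],[0,0,0]],[1,[0,0.1,9.4],[0,0,0]],[1,[0,0.1,9.9],[0,0,0]],[1,[0,0.1,10.1],[0,0,0]],[1,[0,0.1,10.2],[0,0,0]],[1,[0,0.1,10.2],[0,0,0]],[1,[0,0.1,10.2],[0,0,0]]]'

```text
clock: 12.45
tool_pos: [0.4227, -0.2281, 0.0242]
tcp_rot: [[0.289, 0.957, 0.001], [0.957, -0.289, -0.001], [-0.0, 0.001, -1.0]]
wrist_force: [0.3, -0.8, -0.8]
finger_gap: 0.569
```

>>> arm_command --series '[[0,[0,0,0],[0,0,0]],[-0.4,[0,0,0],[0,0,0]],[-0.4,[0,0,0],[0,0,0]],[-0.4,[0,0,0],[0,0,0]],[-0.4,[0,0,-1],[0,0,0]],[-0.4,[0,0,-3],[0,0,0]],[-0.4,[0,0,-6],[0,0,0]],[-0.4,[0,0,-9],[0,0,0]],[-0.6,[0,0,-12],[0,0,0]],[-0.8,[0,0,-14],[0,0,0]]]'

```text
clock: 13.45
tool_pos: [0.4231, -0.2284, 0.1669]
tcp_rot: [[0.289, 0.957, 0.003], [0.957, -0.289, -0.002], [-0.001, 0.003, -1.0]]
wrist_force: [-1.4, 0.6, -0.5]
finger_gap: 0.806
```

Run:
```python
from h import *
c=cam("wrist","w3");c2=cam("top"); tins(c2,.046,60,140)
# to a viewpoint for the lower tray: tool beyond far end
rel([.56,-.268,.22],np.radians(73.2))
```

```text
blob px [615. 225.] area 13644 circle [ 0.4897 -0.9742] 0.4651
blob px [128. 176.] area 928 circle [0.6375 0.4653] 0.1031
blob px [394. 226.] area 302 circle [ 0.5149 -0.2537] 0.0274
t 13.55 shift cm [ 0.2  14.14 -5.11] turn deg [0.4  0.15 0.  ]
```

>>> arm_command --series '[[-0.8,[0,0,-2],[0,0,0]],[-0.8,[0,3,-5],[0,0,0]],[-0.8,[0,6,-6],[0,0,0]],[-0.8,[0,9,-6],[0,0,0]],[-0.8,[0,12,-6],[0,0,0]],[-0.8,[0,14,-6],[0,0,0]],[-0.8,[0.2,14,-6],[0.3,0,0]],[-0.8,[0.2,14,-6],[0.3,0,0]],[-0.8,[0.2,14,-6],[0.3,0,0]],[-0.8,[0.2,14,-6],[0.3,0,0]]]'

```text
clock: 14.55
tool_pos: [0.5561, -0.2661, 0.2235]
tcp_rot: [[0.289, 0.957, -0.005], [0.957, -0.289, 0.002], [-0.0, -0.006, -1.0]]
wrist_force: [-0.8, 1.0, 0.1]
finger_gap: 0.899
```

Run:
```python
from h import *
c=cam("wrist","w4");s=state();print(s["tool_pos"],s["tcp_rot"][:,2].round(4))
H=hsv(c)
a=np.radians(-16.8);R=np.array([[np.cos(a),-np.sin(a)],[np.sin(a),np.cos(a)]])
for x,y in [(88,58),(88,-58),(-88,58),(-88,-58)]:
    p=np.array([.4685,-.2412])+R@np.array([x,y])/1000; u=proj(c,[[*p,.066]])[0]; print(x,y,u.round(), H[int(u[1]),int(u[0])])
```

```text
[ 0.55620994 -0.26615393  0.22370696] [-0.005   0.0015 -1.    ]
88 58 [371. 188.] [ 22  82 255]
88 -58 [265. 188.] [ 13 100 187]
-88 58 [380.   6.] [ 20  90 250]
-88 -58 [256.   6.] [ 13 102 168]
```

View pics/w4.png

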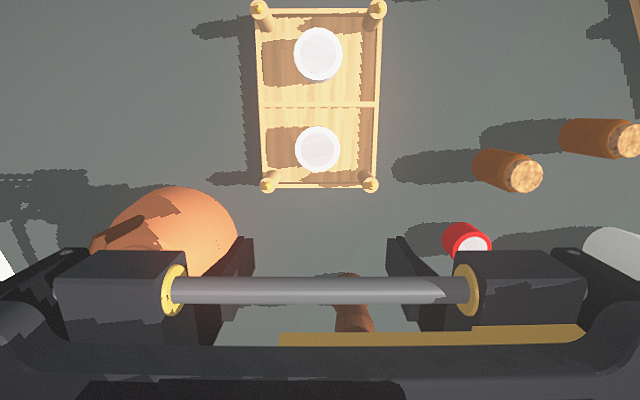

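Both tins stand one per bay, at (318,54) and (317,149). Next I localise the four pins.

Run:
```python
import cv2,numpy as np
im=cv2.imread("pics/w4.png")
t=[cv2.resize(im[max(0,v-20):max(0,v-20)+36,u-20:u+20],None,fx=10,fy=8,interpolation=cv2.INTER_NEAREST) for u,v in [(260,10),(377,10),(268,186),(371,186)]]
t=[cv2.resize(im[max(0,v-18):max(0,v-18)+36,u-20:u+20],(400,288+72)[::1],interpolation=cv2.INTER_NEAREST)[:300] if 0 else cv2.resize(im[max(0,v-15):max(0,v-15)+30,u-20:u+20],(400,300),interpolation=cv2.INTER_NEAREST) for u,v in [(260,15),(377,15),(268,186),(371,186)]]
cv2.imwrite("pics/pins.png",np.vstack([np.hstack(t[:2]),np.hstack(t[2:])]))
```

```text
(no output)
```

View pics/pins.png

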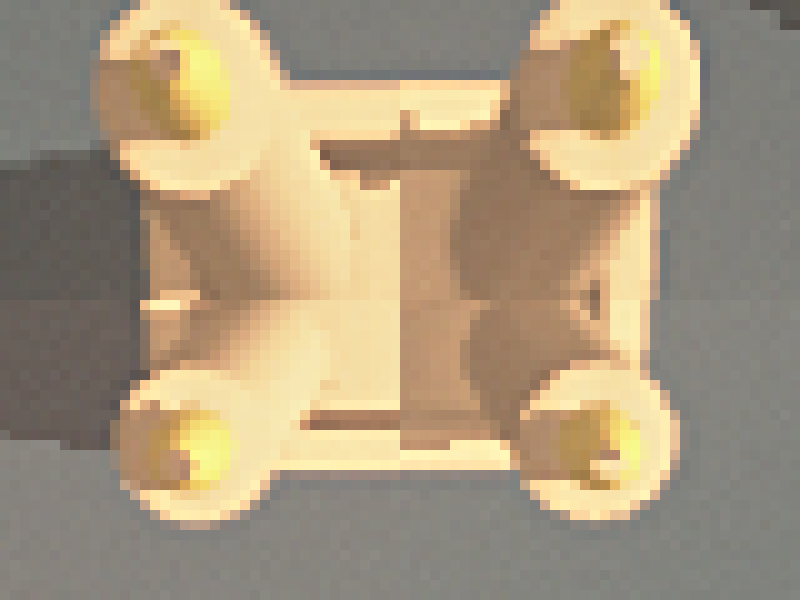

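```bash
cat >> h.py <<'E'
def fit(loc,P):
    "rigid 2d fit: centre, yaw deg, residuals mm"
    L=np.float64(loc);P=np.float64(P)[:,:2];c=P.mean(0)-0; l=L-L.mean(0);p=P-c
    a=np.arctan2((l[:,0]*p[:,1]-l[:,1]*p[:,0]).sum(),(l*p).sum());R=np.array([[np.cos(a),-np.sin(a)],[np.sin(a),np.cos(a)]])
    t=c-R@L.mean(0); return t,np.degrees(a),(P-(L@R.T+t))*1000
E
python3 - <<'E'
from h import *
c=cam("wrist")
print(c["world_from_camera"][:3,3]);s=state();print(s["tool_pos"],s["clock"])
L=np.array([(-88,-58),(-88,58),(88,-58),(88,58)])/1000
for px,z in [([(258,9),(377.5,9),(266.8,184.8),(370.5,184.5)],.056),([(257.5,7.7),(378,7.7),(266.5,185),(370.5,185.2)],.061)]:
    t,a,r=fit(L,onz(c,px,z)); print(t.round(4),a.round(2),r.round(1).tolist())
a=np.radians(12.3);print("view"); rel(np.r_[np.array([.4933,.2231])+.088*np.array([np.cos(a),np.sin(a)]),.175],np.radians(102.3))
E
```

```text
[ 0.47995035 -0.24344904  0.38575896]
[ 0.55635199 -0.26623708  0.2238574 ] 14.65
[ 0.468  -0.2412] -16.6 [[0.2, -0.2], [0.6, -0.1], [-0.5, 0.0], [-0.3, 0.4]]
[ 0.4679 -0.2412] -16.68 [[0.9, -0.0], [0.9, -0.7], [-0.9, 0.9], [-0.8, -0.2]]
view
t 14.65 shift cm [ 49.3  -12.48   4.94] turn deg [ -0.28  -0.07 -29.12]
```

>>> arm_command --series '[[-0.8,[3,-0.8,0.2],[0,0,-2]],[-0.8,[7.5,-2,0.6],[0,0,-5]],[-0.8,[12,-3.2,1.2],[0,0,-8]],[-0.8,[16.5,-4.4,1.7],[0,0,-11]],[-0.8,[21,-5.5,2.2],[0,0,-14]],[-0.8,[25.5,-6.6,2.7],[0,0,-17]],[-0.8,[30,-7.7,3.2],[0,0,-20]],[-0.8,[34.5,-8.8,3.7],[0,0,-23]],[-0.8,[39,-9.9,4.2],[0,0,-26]],[-0.8,[43.5,-11,4.7],[0,0,-29]]]'

```text
clock: 15.65
tool_pos: [0.5769, 0.1837, 0.1775]
tcp_rot: [[-0.213, 0.977, -0.004], [0.977, 0.213, 0.002], [0.002, -0.004, -1.0]]
wrist_force: [1.0, -0.3, 0.5]
finger_gap: 0.899
```

Run:
```python
from h import *
a=np.radians(12.3); rel(np.r_[np.array([.4933,.2231])+.09*np.array([np.cos(a),np.sin(a)]),.178],np.radians(102.3))
```

```text
t 15.65 shift cm [ 5.63  1.68 -0.04] turn deg [-0.2  -0.14  0.01]
```

>>> arm_command --series '[[-0.8,[2.5,0.7,0],[0,0,0]],[-0.8,[4.5,1.3,0],[0,0,0]],[-0.8,[5.5,1.6,0],[0,0,0]],[-0.8,[5.6,1.7,0],[0,0,0]],[-0.8,[5.6,1.7,0],[0,0,0]],[-0.8,[5.6,1.7,0],[0,0,0]],[-0.8,[5.6,1.7,0],[0,0,0]],[-0.8,[5.6,1.7,0],[0,0,0]],[-0.8,[5.6,1.7,0],[0,0,0]],[-0.8,[5.6,1.7,0],[0,0,0]]]'

```text
clock: 16.65
tool_pos: [0.582, 0.24, 0.1772]
tcp_rot: [[-0.211, 0.977, -0.005], [0.978, 0.211, 0.002], [0.003, -0.005, -1.0]]
wrist_force: [0.1, -0.2, -0.3]
finger_gap: 0.902
```

Run:
```python
from h import *
c=cam("wrist","w5");s=state();print(s["tool_pos"]);np.save("w5T.npy",c["world_from_camera"])
a=np.radians(12.3);R=np.array([[np.cos(a),-np.sin(a)],[np.sin(a),np.cos(a)]])
L=np.array([(-88,-58),(-88,58),(88,-58),(88,58)])/1000
P=np.c_[L@R.T+[.4933,.2231],np.full(4,.01)]; px=proj(c,P); print(px.round())
im=c["frame"][:,:,::-1]; t=[]
for u,v in px.round().astype(int):
    u0,v0=max(0,u-20),max(0,v-15); print((u0,v0)); t.append(cv2.resize(im[v0:v0+30,u0:u0+40],(400,300),interpolation=cv2.INTER_NEAREST))
cv2.imwrite("pics/holes.png",np.vstack([np.hstack(t[:2]),np.hstack(t[2:])]))
```

```text
[0.58192326 0.24014314 0.1771885 ]
[[261.  10.]
 [381.  10.]
 [269. 186.]
 [373. 186.]]
(np.int64(241), 0)
(np.int64(361), 0)
(np.int64(249), np.int64(171))
(np.int64(353), np.int64(171))
```

View pics/holes.png

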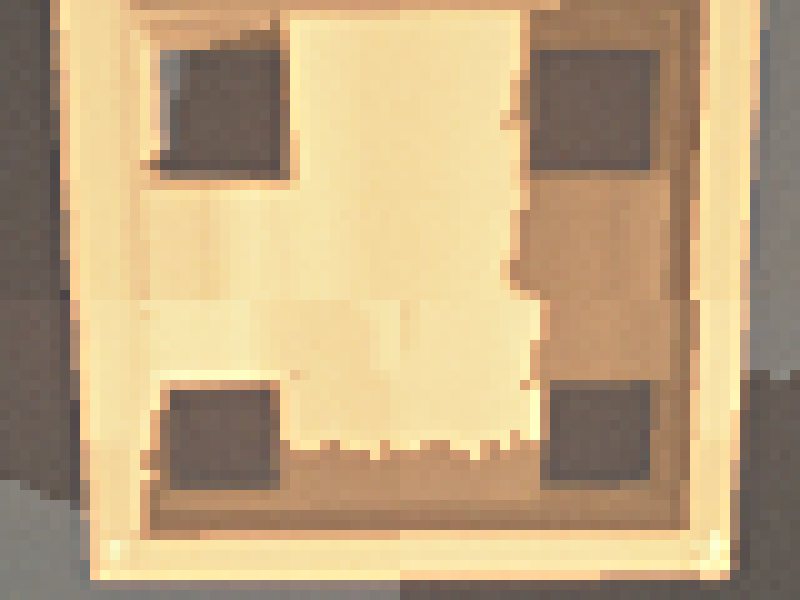

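Run:
```python
from h import *
c=cam("wrist")
L=np.array([(-88,-58),(-88,58),(88,-58),(88,58)])/1000
t,a,r=fit(L,onz(c,[(262.7,10.7),(379.9,10.5),(270.5,184.3),(372.2,183.7)],.01)); print(t.round(4),a.round(2),r.round(1).tolist())
rel([*t,.13],np.radians(a))
```

```text
[0.4924 0.2234] 12.35 [[1.4, 1.5], [1.8, -0.6], [-1.7, 0.7], [-1.5, -1.5]]
t 16.75 shift cm [ 0.24 -9.08  4.76] turn deg [-0.32  0.09 89.84]
```

>>> arm_command --series '[[-0.8,[0,-1,0],[0,0,8]],[-0.8,[0,-2,0],[0,0,16]],[-0.8,[0,-3,0],[0,0,24]],[-0.8,[0,-4,0],[0,0,32]],[-0.8,[0,-5,0],[0,0,40]],[-0.8,[0,-6,0],[0,0,48]],[-0.8,[0,-7,1],[0,0,56]],[-0.8,[0,-8,2],[0,0,64]],[-0.8,[0.2,-9,3],[0,0,72]],[-0.8,[0.2,-9.1,4],[0,0,80]]]'

```text
clock: 17.75
tool_pos: [0.4913, 0.2231, 0.1372]
tcp_rot: [[0.928, 0.373, -0.005], [0.373, -0.928, 0.001], [-0.005, -0.003, -1.0]]
wrist_force: [0.3, 0.1, -0.7]
finger_gap: 0.9
```

>>> arm_command --series '[[-0.8,[0,0,0.3],[0,0,5]],[-0.8,[0,0,0.6],[0,0,9]],[-0.8,[0,0,0.7],[0,0,9.9]],[-0.8,[0,0,0.7],[0,0,9.9]],[-0.8,[0,0,0.7],[0,0,9.9]],[-0.8,[0,0,0.7],[0,0,9.9]],[-0.8,[0,0,0.7],[0,0,9.9]],[-0.8,[0,0,0.7],[0,0,9.9]],[-0.8,[0,0,0.7],[0,0,9.9]],[-0.8,[0,0,0.7],[0,0,9.9]]]'

```text
clock: 18.75
tool_pos: [0.4923, 0.2231, 0.1306]
tcp_rot: [[0.977, 0.213, -0.005], [0.213, -0.977, 0.002], [-0.005, -0.003, -1.0]]
wrist_force: [0.0, -0.2, 0.1]
finger_gap: 0.9
```

Run:
```python
from h import *
c=cam("wrist","w6")
rel([.4924,.2234,.042],np.radians(12.35))
```

```text
t 18.8 shift cm [ 0.06 -0.    8.86] turn deg [-0.15  0.26 -0.05]
```

View pics/w6.png

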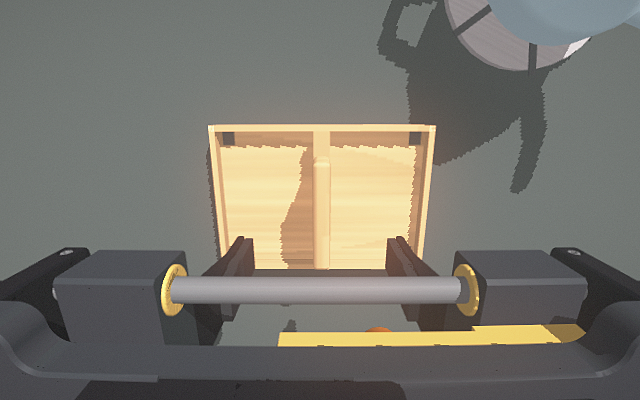

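The board at column 321 is centred between the fingers (238 and 400), so I descend and grip.

>>> arm_command --series '[[-0.8,[0,0,2.5],[-0.1,0.2,0]],[-0.8,[0,0,5],[-0.1,0.2,0]],[-0.8,[0,0,7.5],[-0.1,0.2,0]],[-0.8,[0,0,8.6],[-0.1,0.2,0]],[-0.8,[0,0,8.8],[-0.1,0.2,0]],[-0.8,[0,0,8.8],[-0.1,0.2,0]],[-0.8,[0,0,8.8],[-0.1,0.2,0]],[0,[0,0,8.8],[-0.1,0.2,0]],[0.4,[0,0,8.8],[-0.1,0.2,0]],[0.5,[0,0,8.8],[-0.1,0.2,0]]]' --grip_force 30

```text
clock: 19.8
tool_pos: [0.4922, 0.2234, 0.0432]
tcp_rot: [[0.977, 0.213, -0.0], [0.213, -0.977, 0.001], [-0.0, -0.001, -1.0]]
wrist_force: [-0.2, -0.1, -0.2]
finger_gap: 0.709
```

>>> arm_command --series '[[0.6,[0,0,0],[0,0,0]],[0.65,[0,0,0],[0,0,0]],[0.7,[0,0,0],[0,0,0]],[0.8,[0,0,0],[0,0,0]],[1,[0,0,0],[0,0,0]],[1,[0,0,0],[0,0,0]],[1,[0,0,0],[0,0,0]],[1,[0,0,0],[0,0,0]],[1,[0,0,0],[0,0,0]],[1,[0,0,0],[0,0,0]]]' --grip_force 45

```text
clock: 20.8
tool_pos: [0.4921, 0.2233, 0.0427]
tcp_rot: [[0.977, 0.213, -0.001], [0.213, -0.977, 0.001], [-0.001, -0.001, -1.0]]
wrist_force: [1.7, 0.2, -2.0]
finger_gap: 0.157
```

>>> arm_command --series '[[1,[0,0,-0.3],[0,0,0]],[1,[0,0,-0.7],[0,0,0]],[1,[0,0,-1.5],[0,0,0]],[1,[0,0,-3],[0,0,0]],[1,[0,0,-5],[0,0,0]],[1,[0,0,-7],[0,0,0]],[1,[0,0,-9],[0,0,0]],[1,[0,0,-11],[0,0,0]],[1,[0,0,-13],[0,0,0]],[1,[0,0,-15],[0,0,0]]]'

```text
clock: 21.8
tool_pos: [0.492, 0.2232, 0.1948]
tcp_rot: [[0.977, 0.213, -0.0], [0.213, -0.977, 0.001], [-0.0, -0.001, -1.0]]
wrist_force: [0.7, 0.1, -4.6]
finger_gap: 0.158
```

Run:
```python
from h import *
rel([.468,-.2412,.19],np.radians(-16.6))
```

```text
t 21.8 shift cm [-12.24  44.86   0.44] turn deg [-5.00e-02  1.00e-02  2.89e+01]
```

>>> arm_command --series '[[1,[-0.3,1,0],[0,0,0.5]],[1,[-0.8,3,0],[0,0,2]],[1,[-1.5,5.5,0],[0,0,3.5]],[1,[-2.2,8,0],[0,0,5]],[1,[-3,11,0],[0,0,7]],[1,[-3.8,14,0],[0,0,9]],[1,[-4.6,17,0],[0,0,11]],[1,[-5.4,20,0],[0,0,13]],[1,[-6.2,23,0],[0,0,15]],[1,[-7,26,0],[0,0,17]]]'

```text
clock: 22.8
tool_pos: [0.4778, -0.0475, 0.1918]
tcp_rot: [[0.996, -0.084, -0.002], [-0.084, -0.996, 0.0], [-0.002, -0.0, -1.0]]
wrist_force: [1.8, -0.8, -4.9]
finger_gap: 0.154
```

Run:
```python
from h import *
rel([.468,-.2412,.19],np.radians(-16.6))
```

```text
t 22.8 shift cm [ 0.65 19.39  0.18] turn deg [-0.    0.13 11.78]
```

>>> arm_command --series '[[1,[0,2.5,0],[0,0,1.5]],[1,[0.1,5,0],[0,0,3]],[1,[0.2,7.5,0],[0,0,4.5]],[1,[0.3,10,0],[0,0,6]],[1,[0.4,12.5,0],[0,0,7.5]],[1,[0.5,15,0],[0,0,9]],[1,[0.6,17,0],[0,0,10.5]],[1,[0.6,18.5,0],[0,0,11.5]],[1,[0.6,19.2,0.1],[0,0,11.8]],[1,[0.6,19.4,0.1],[0,0,11.8]]]'

```text
clock: 23.8
tool_pos: [0.4685, -0.2399, 0.1909]
tcp_rot: [[0.959, -0.285, -0.002], [-0.285, -0.959, 0.001], [-0.002, -0.001, -1.0]]
wrist_force: [-0.4, 0.2, -4.6]
finger_gap: 0.154
```

>>> arm_command --series '[[1,[0,0,0.5],[0,0,0]],[1,[0,0,1],[0,0,0]],[1,[0,0,2],[0,0,0]],[1,[0,0,3],[0,0,0]],[1,[0,0,4],[0,0,0]],[1,[0,0,5],[0,0,0]],[1,[0,0,6],[0,0,0]],[1,[0,0,6.5],[0,0,0]],[1,[0,0,6.8],[0,0,0]],[1,[0,0,6.8],[0,0,0]]]'

```text
clock: 24.8
tool_pos: [0.4689, -0.2395, 0.123]
tcp_rot: [[0.959, -0.284, -0.002], [-0.284, -0.959, 0.001], [-0.002, -0.0, -1.0]]
wrist_force: [0.2, 0.2, -4.8]
finger_gap: 0.157
```

Run:
```python
from h import *
s=state(); print(s["tool_pos"],s["wrist_force"])
rel([.468,-.2412,.099],np.radians(-16.6))
c=cam("side"); im=c["frame"][100:220,290:440]; cv2.imwrite("pics/s1.png",cv2.resize(im,None,fx=5,fy=5,interpolation=2)[:,:,::-1])
c=cam("wrist","w7")
```

```text
[ 0.46885297 -0.239524    0.12297672] [ 0.18544934  0.19382818 -4.84405429]
t 24.8 shift cm [-0.03  0.19  2.4 ] turn deg [-0.02  0.11  0.09]
```

View pics/s1.png

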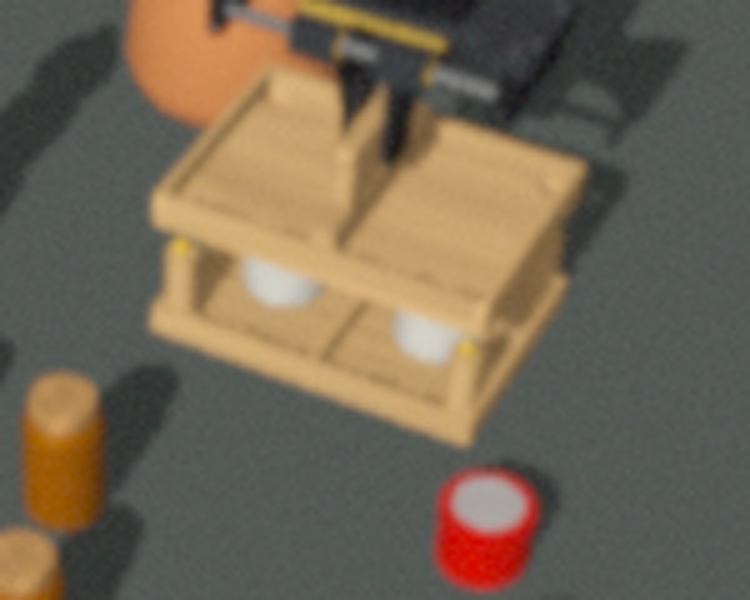

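Side view: the tray hangs level above the yellow pins at (180,245) and (468,350), aligned, with both tins beneath. I correct 2 mm and descend.

>>> arm_command --series '[[1,[0,0.1,0],[0,0.1,0]],[1,[0,0.2,0],[0,0.1,0]],[1,[0,0.2,0.2],[0,0.1,0]],[1,[0,0.2,0.5],[0,0.1,0]],[1,[0,0.2,0.8],[0,0.1,0]],[1,[0,0.2,1],[0,0.1,0]],[1,[0,0.2,1],[0,0.1,0]],[1,[0,0.2,1],[0,0.1,0]],[1,[0,0.2,1],[0,0.1,0]],[1,[0,0.2,1],[0,0.1,0]]]'

```text
clock: 25.9
tool_pos: [0.4685, -0.2415, 0.1135]
tcp_rot: [[0.959, -0.284, 0.001], [-0.284, -0.959, -0.0], [0.001, -0.0, -1.0]]
wrist_force: [0.3, 0.6, -4.9]
finger_gap: 0.156
```

Run:
```python
from h import *
rel([.468,-.2412,.0987],np.radians(-16.6)); print(state()["wrist_force"])
```

```text
t 25.9 shift cm [-0.06 -0.02  1.48] turn deg [-0.01 -0.04  0.1 ] 
[ 0.28716156  0.58999106 -4.88009716]
```

>>> arm_command --series '[[1,[0,0,0.2],[0,0,0]],[1,[0,0,0.4],[0,0,0]],[1,[0,0,0.6],[0,0,0]],[1,[0,0,0.8],[0,0,0]],[1,[0,0,0.95],[0,0,0]],[1,[0,0,1.1],[0,0,0]],[1,[0,0,1.25],[0,0,0]],[1,[0,0,1.35],[0,0,0]],[1,[0,0,1.4],[0,0,0]],[1,[0,0,1.4],[0,0,0]]]'

```text
clock: 26.9
tool_pos: [0.4684, -0.2415, 0.0993]
tcp_rot: [[0.959, -0.284, 0.0], [-0.284, -0.959, 0.0], [0.0, -0.0, -1.0]]
wrist_force: [0.0, -0.2, -4.4]
finger_gap: 0.157
```

The tray passed the pins with no contact force. I lower the last millimetre and release slowly.

>>> arm_command --series '[[1,[0,0,0.05],[0,0,0]],[1,[0,0,0.1],[0,0,0]],[1,[0,0,0.1],[0,0,0]],[1,[0,0,0.1],[0,0,0]],[0.6,[0,0,0.1],[0,0,0]],[0.4,[0,0,0.1],[0,0,0]],[0.2,[0,0,0.1],[0,0,0]],[0.2,[0,0,0.1],[0,0,0]],[0.2,[0,0,0.1],[0,0,0]],[0.2,[0,0,0.1],[0,0,0]]]'

```text
clock: 27.9
tool_pos: [0.4685, -0.2415, 0.0984]
tcp_rot: [[0.959, -0.284, 0.001], [-0.284, -0.959, -0.0], [0.001, -0.0, -1.0]]
wrist_force: [0.2, -0.3, 0.1]
finger_gap: 0.398
```

>>> arm_command --series '[[0.2,[0,0,-0.5],[0,0,0]],[0.2,[0,0,-1.5],[0,0,0]],[0.2,[0,0,-3],[0,0,0]],[0.2,[0,0,-5],[0,0,0]],[0.2,[0,0,-8],[0,0,0]],[0.2,[0,0,-11],[0,0,0]],[0.2,[0,0,-14],[0,0,0]],[-0.4,[0,0,-16],[0,0,0]],[-0.7,[0,0,-16],[0,0,0]],[-0.7,[0,0,-16],[0,0,0]]]'

```text
clock: 28.9
tool_pos: [0.4686, -0.2417, 0.2594]
tcp_rot: [[0.959, -0.284, 0.002], [-0.284, -0.959, -0.001], [0.002, 0.001, -1.0]]
wrist_force: [-0.4, 0.1, -0.2]
finger_gap: 0.586
```

Run:
```python
from h import *
c=cam("side"); im=c["frame"][100:220,290:440]; cv2.imwrite("pics/s2.png",cv2.resize(im,None,fx=5,fy=5,interpolation=2)[:,:,::-1])
H=hsv(c:=cam("top")); 
for ce,st,m in blobs((H[...,0]>5)&(H[...,0]<28)&(H[...,1]>70)&(H[...,2]>70),100):
    if st[4]<300: print(ce.round(1),st[4],onz(c,[ce],.075).round(4))
rel([.599,-.051,.20],np.radians(73.4))
rel([.594,.062,.20],np.radians(73.4))
```

```text
[277.4 193.5] 233 [[0.5944 0.062  0.075 ]]
[320.  192.7] 230 [[ 0.5994 -0.0507  0.075 ]]
t 29.0 shift cm [  7.19 -21.95   5.74] turn deg [-9.000e-02  2.000e-02 -8.991e+01] 
t 29.0 shift cm [  3.5  -32.64   5.76] turn deg [-9.000e-02  2.000e-02 -8.991e+01]
```

View pics/s2.png

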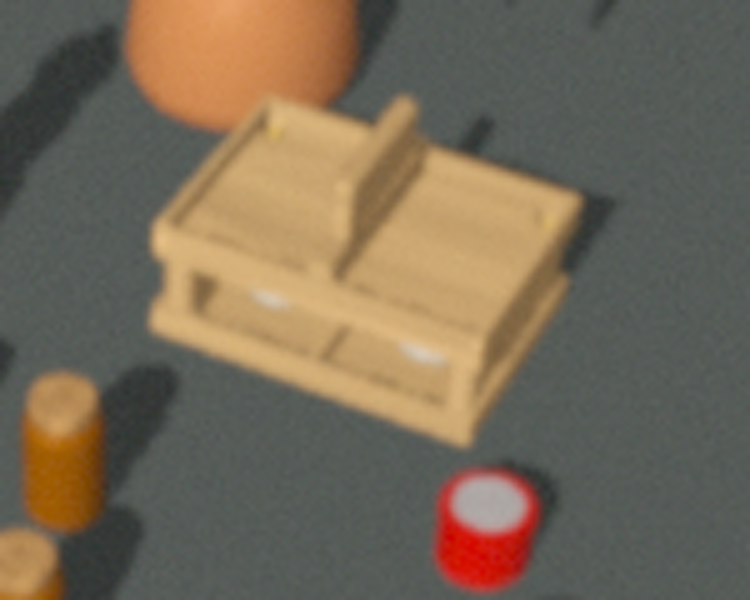

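The tray is seated flush on the posts, with pin tips visible in the holes at (275,130) and (548,220). Now the jars.

>>> arm_command --series '[[-0.8,[0.7,-2,0],[0,0,-8]],[-0.8,[1.4,-4.5,0],[0,0,-16]],[-0.8,[2.1,-7,0],[0,0,-24]],[-0.8,[2.8,-9.5,0],[0,0,-32]],[-0.8,[3.5,-12,0],[0,0,-40]],[-0.8,[4.5,-14.5,1],[0,0,-48]],[-0.8,[5.5,-17,2],[0,0,-56]],[-0.8,[6.5,-19.5,3],[0,0,-64]],[-0.8,[7.2,-21.5,4],[0,0,-72]],[-0.8,[7.2,-22,5],[0,0,-80]]]'

```text
clock: 30.0
tool_pos: [0.5999, -0.0489, 0.206]
tcp_rot: [[0.439, 0.898, -0.002], [0.898, -0.439, 0.001], [0.0, -0.003, -1.0]]
wrist_force: [-0.8, -0.1, -0.7]
finger_gap: 0.895
```

>>> arm_command --series '[[-0.8,[0,0,1],[0,0,-5]],[-0.8,[0,0,2],[0,0,-9]],[-0.8,[0,0,3],[0,0,-9.9]],[-0.8,[0,0,3],[0,0,-9.9]],[-0.8,[0,0,3],[0,0,-9.9]],[-0.8,[0,0,3],[0,0,-9.9]],[-0.8,[0,0,3],[0,0,-9.9]],[-0.8,[0,0,3],[0,0,-9.9]],[-0.8,[0,0,3],[0,0,-9.9]],[-0.8,[0,0,3],[0,0,-9.9]]]'

```text
clock: 31.0
tool_pos: [0.6, -0.051, 0.1787]
tcp_rot: [[0.286, 0.958, 0.001], [0.958, -0.286, -0.0], [0.0, 0.001, -1.0]]
wrist_force: [-0.2, -0.2, -0.4]
finger_gap: 0.898
```

Run:
```python
from h import *
c=cam("wrist","w8"); print(proj(c,[[.599,-.0505,.08],[.594,.062,.08]]).round())
rel([.599,-.0505,.025],np.radians(73.4))
```

```text
[[320. 204.]
 [442. 164.]]
t 31.05 shift cm [ 0.02 -0.12 15.36] turn deg [ 0.04 -0.01 -0.01]
```

View pics/w8.png

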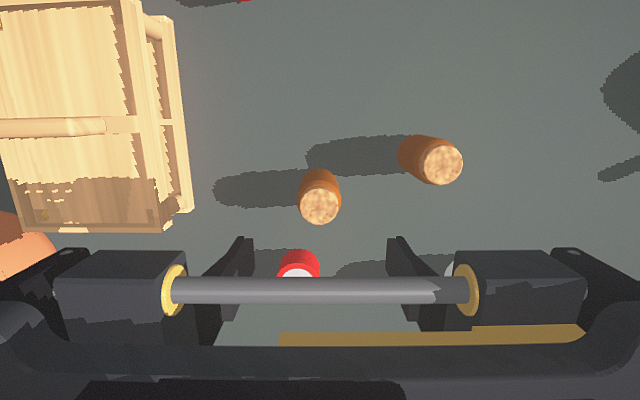

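The corks at (320,205) and (443,163) match the predictions of (320,204) and (442,164), so I grasp jar B.

>>> arm_command --series '[[-0.8,[0,-0.1,3],[0,0,0]],[-0.8,[0,-0.1,6],[0,0,0]],[-0.8,[0,-0.1,9],[0,0,0]],[-0.8,[0,-0.1,12],[0,0,0]],[-0.8,[0,-0.1,14.5],[0,0,0]],[-0.8,[0,-0.1,15.3],[0,0,0]],[-0.8,[0,-0.1,15.3],[0,0,0]],[0.2,[0,-0.1,15.3],[0,0,0]],[1,[0,-0.1,15.3],[0,0,0]],[1,[0,-0.1,15.3],[0,0,0]]]' --grip_force 20

```text
clock: 32.05
tool_pos: [0.6003, -0.051, 0.0271]
tcp_rot: [[0.286, 0.958, 0.003], [0.958, -0.286, -0.001], [0.0, 0.003, -1.0]]
wrist_force: [-0.2, -0.7, 1.4]
finger_gap: 0.71
```

>>> arm_command --series '[[1,[0,0,0],[0,0,0]],[1,[0,0,0],[0,0,0]],[1,[0,0,0],[0,0,0]],[1,[0,0,0],[0,0,0]],[1,[0,0,-1],[0,0,0]],[1,[0,0,-3],[0,0,0]],[1,[0,0,-6],[0,0,0]],[1,[0,0,-9.5],[0,0,0]],[1,[0,0,-13.5],[0,0,0]],[1,[0,0,-17],[0,0,0]]]'

```text
clock: 33.05
tool_pos: [0.5988, -0.0506, 0.1976]
tcp_rot: [[0.286, 0.958, 0.001], [0.958, -0.286, 0.0], [0.0, 0.001, -1.0]]
wrist_force: [1.3, -0.3, -0.4]
finger_gap: 0.495
```

Run:
```python
from h import *
a=np.radians(-16.6)
for k in (1,-1):
    p=np.array([.468,-.2412])+.051*k*np.array([np.cos(a),np.sin(a)]); print(p); rel([*p,.20],np.radians(73.4))
```

```text
[ 0.51687445 -0.25577011]
t 33.05 shift cm [-22.01  -1.99  -0.25] turn deg [ 0.05 -0.03 -0.  ] 
[ 0.41912555 -0.22662989]
t 33.05 shift cm [-22.01 -12.19  -0.26] turn deg [ 0.05 -0.03 -0.  ]
```

>>> arm_command --series '[[1,[-1,-0.1,0],[0,0,0]],[1,[-3.5,-0.3,0],[0,0,0]],[1,[-6.5,-0.6,0],[0,0,0]],[1,[-9.5,-0.9,0],[0,0,0]],[1,[-12.5,-1.1,0],[0,0,0]],[1,[-15.5,-1.4,0],[0,0,0]],[1,[-18.5,-1.7,0],[0,0,0]],[1,[-21,-1.9,0],[0,0,0]],[1,[-22,-2,0],[0,0,0]],[1,[-22,-2,0],[0,0,0]]]'

```text
clock: 34.05
tool_pos: [0.516, -0.2566, 0.1946]
tcp_rot: [[0.288, 0.958, -0.001], [0.958, -0.288, 0.001], [0.001, -0.001, -1.0]]
wrist_force: [-0.1, 0.9, -1.8]
finger_gap: 0.495
```

Run:
```python
from h import *
rel([.5169,-.2558,.0935],np.radians(73.4))
```

```text
t 34.05 shift cm [ 0.1   0.07 10.11] turn deg [-0.05 -0.04 -0.13]
```

>>> arm_command --series '[[1,[0.1,0.1,1.5],[0,0,0]],[1,[0.1,0.1,3.5],[0,0,0]],[1,[0.1,0.1,5.5],[0,0,0]],[1,[0.1,0.1,7.2],[0,0,0]],[1,[0.1,0.1,8.5],[0,0,0]],[1,[0.1,0.1,9.2],[0,0,0]],[1,[0.1,0.1,9.6],[0,0,0]],[1,[0.1,0.1,9.8],[0,0,0]],[1,[0.1,0.1,9.8],[0,0,0]],[1,[0.1,0.1,9.8],[0,0,0]]]'

```text
clock: 35.05
tool_pos: [0.5187, -0.2555, 0.0982]
tcp_rot: [[0.286, 0.958, 0.002], [0.958, -0.286, -0.001], [-0.0, 0.002, -1.0]]
wrist_force: [0.6, -0.0, -2.0]
finger_gap: 0.495
```

Run:
```python
from h import *
rel([.5169,-.2558,.0925],np.radians(73.4)); s=state(); print(s["tool_pos"],s["wrist_force"])
```

```text
t 35.05 shift cm [-0.08 -0.17  0.57] turn deg [ 0.1   0.01 -0.01] 
[ 0.51870761 -0.25551749  0.09818484] [ 0.56113561 -0.02187918 -2.01314553]
```

>>> arm_command --series '[[1,[0,0,0.1],[0,0,0]],[1,[0,0,0.2],[0,0,0]],[1,[0,0,0.25],[0,0,0]],[1,[0,0,0.3],[0,0,0]],[1,[0,0,0.35],[0,0,0]],[1,[0,0,0.4],[0,0,0]],[1,[0,0,0.45],[0,0,0]],[1,[0,0,0.5],[0,0,0]],[1,[0,0,0.55],[0,0,0]],[1,[0,0,0.55],[0,0,0]]]'

```text
clock: 36.05
tool_pos: [0.5183, -0.2552, 0.092]
tcp_rot: [[0.286, 0.958, 0.001], [0.958, -0.286, -0.0], [0.0, 0.001, -1.0]]
wrist_force: [-0.0, -0.3, -1.0]
finger_gap: 0.494
```

>>> arm_command --series '[[0.05,[0,0,0],[0,0,0]],[0,[0,0,0],[0,0,0]],[-0.1,[0,0,0],[0,0,0]],[-0.3,[0,0,0],[0,0,0]],[-0.4,[0,0,0],[0,0,0]],[-0.4,[0,0,-0.5],[0,0,0]],[-0.4,[0,0,-2],[0,0,0]],[-0.4,[0,0,-5],[0,0,0]],[-0.4,[0,0,-8],[0,0,0]],[-0.4,[0,0,-11],[0,0,0]]]'

```text
clock: 37.05
tool_pos: [0.5183, -0.2553, 0.2045]
tcp_rot: [[0.286, 0.958, 0.002], [0.958, -0.286, -0.001], [-0.0, 0.002, -1.0]]
wrist_force: [0.3, -0.4, -0.6]
finger_gap: 0.702
```

Run:
```python
from h import *
rel([.5945,.062,.20],np.radians(73.4))
```

```text
t 37.05 shift cm [32.58 -1.77  0.44] turn deg [ 0.1   0.01 -0.01]
```

>>> arm_command --series '[[-0.8,[2.5,-0.1,0],[0,0,0]],[-0.8,[6.5,-0.3,0],[0,0,0]],[-0.8,[10.5,-0.5,0],[0,0,0]],[-0.8,[14.5,-0.7,0],[0,0,0]],[-0.8,[18.5,-1,0],[0,0,0]],[-0.8,[22.5,-1.2,0],[0,0,0]],[-0.8,[26.5,-1.4,0],[0,0,0]],[-0.8,[30,-1.7,0],[0,0,0]],[-0.8,[32,-1.8,0],[0,0,0]],[-0.8,[32.6,-1.8,0],[0,0,0]]]'

```text
clock: 38.05
tool_pos: [0.5946, 0.0646, 0.2034]
tcp_rot: [[0.283, 0.959, 0.002], [0.959, -0.283, 0.0], [0.001, 0.002, -1.0]]
wrist_force: [-0.5, -0.4, -0.7]
finger_gap: 0.9
```

Run:
```python
from h import *
rel([.5945,.062,.0265],np.radians(73.4))
```

```text
t 38.05 shift cm [-0.27  0.03 17.69] turn deg [ 0.11 -0.06  0.16]
```

>>> arm_command --series '[[-0.8,[-0.2,0,3],[0,0,0]],[-0.8,[-0.2,0,6.5],[0,0,0]],[-0.8,[-0.2,0,10],[0,0,0]],[-0.8,[-0.2,0,13.5],[0,0,0]],[-0.8,[-0.2,0,16.5],[0,0,0]],[-0.8,[-0.2,0,17.6],[0,0,0]],[-0.8,[-0.2,0,17.6],[0,0,0]],[0.2,[-0.2,0,17.6],[0,0,0]],[1,[-0.2,0,17.6],[0,0,0]],[1,[-0.2,0,17.6],[0,0,0]]]'

```text
clock: 39.05
tool_pos: [0.5951, 0.0604, 0.028]
tcp_rot: [[0.286, 0.958, 0.004], [0.958, -0.286, -0.0], [0.001, 0.004, -1.0]]
wrist_force: [0.5, -0.3, 0.1]
finger_gap: 0.714
```

>>> arm_command --series '[[1,[0,0,0],[0,0,0]],[1,[0,0,0],[0,0,0]],[1,[0,0,0],[0,0,0]],[1,[0,0,0],[0,0,0]],[1,[0,0,-1],[0,0,0]],[1,[0,0,-3],[0,0,0]],[1,[0,0,-6],[0,0,0]],[1,[0,0,-9.5],[0,0,0]],[1,[0,0,-13.5],[0,0,0]],[1,[0,0,-17],[0,0,0]]]'

```text
clock: 40.05
tool_pos: [0.5931, 0.0601, 0.1978]
tcp_rot: [[0.286, 0.958, 0.0], [0.958, -0.286, -0.0], [-0.0, 0.0, -1.0]]
wrist_force: [1.0, -0.2, -0.7]
finger_gap: 0.497
```

Run:
```python
from h import *
rel([.4191,-.2266,.22],np.radians(73.4))
```

```text
t 40.05 shift cm [-32.45  -8.48  -2.21] turn deg [ 0.02  0.02 -0.01]
```

>>> arm_command --series '[[1,[-1,-0.3,-0.5],[0,0,0]],[1,[-4,-1,-1],[0,0,0]],[1,[-7.5,-1.9,-2],[0,0,0]],[1,[-11,-2.8,-2],[0,0,0]],[1,[-14.5,-3.7,-2],[0,0,0]],[1,[-18,-4.6,-2],[0,0,0]],[1,[-21.5,-5.5,-2],[0,0,0]],[1,[-25,-6.4,-2],[0,0,0]],[1,[-28,-7.3,-2],[0,0,0]],[1,[-30.5,-8,-2],[0,0,0]]]'

```text
clock: 41.05
tool_pos: [0.4273, -0.2101, 0.2144]
tcp_rot: [[0.287, 0.958, -0.002], [0.958, -0.287, 0.001], [0.0, -0.002, -1.0]]
wrist_force: [0.6, -0.0, -1.3]
finger_gap: 0.5
```

>>> arm_command --series '[[1,[-1.2,-0.3,0],[0,0,0]],[1,[-1.8,-0.4,0],[0,0,0]],[1,[-1.9,-0.5,0],[0,0,0]],[1,[-1.9,-0.5,0],[0,0,0]],[1,[-1.9,-0.5,0],[0,0,0]],[1,[-1.9,-0.5,1],[0,0,0]],[1,[-1.9,-0.5,3],[0,0,0]],[1,[-1.9,-0.5,4],[0,0,0]],[1,[-1.9,-0.5,4],[0,0,0]],[1,[-1.9,-0.5,4],[0,0,0]]]'

```text
clock: 42.05
tool_pos: [0.4195, -0.2255, 0.1758]
tcp_rot: [[0.285, 0.958, -0.0], [0.958, -0.285, 0.0], [0.0, -0.0, -1.0]]
wrist_force: [0.8, -0.3, -0.9]
finger_gap: 0.502
```

Run:
```python
from h import *
rel([.4191,-.2266,.093],np.radians(73.4))
```

```text
t 42.05 shift cm [-0.12 -0.01  8.28] turn deg [-0.01 -0.02  0.02]
```

>>> arm_command --series '[[1,[-0.1,0,1],[0,0,0]],[1,[-0.1,0,3],[0,0,0]],[1,[-0.1,0,5],[0,0,0]],[1,[-0.1,0,6.5],[0,0,0]],[1,[-0.1,0,7.4],[0,0,0]],[1,[-0.1,0,7.8],[0,0,0]],[1,[-0.1,0,7.8],[0,0,0]],[1,[-0.1,0,7.8],[0,0,0]],[1,[-0.1,0,7.9],[0,0,0]],[1,[-0.1,0,7.9],[0,0,0]]]'

```text
clock: 43.05
tool_pos: [0.4196, -0.227, 0.0974]
tcp_rot: [[0.286, 0.958, 0.001], [0.958, -0.286, -0.001], [-0.0, 0.001, -1.0]]
wrist_force: [-0.6, 0.2, -0.8]
finger_gap: 0.496
```

Run:
```python
from h import *
rel([.4191,-.2266,.0925],np.radians(73.4)); print(state()["wrist_force"])
```

```text
t 43.05 shift cm [ 0.02 -0.06  0.49] turn deg [ 0.08  0.01 -0.  ] 
[-0.62530909  0.1983132  -0.78284594]
```

>>> arm_command --series '[[1,[0,0,0.1],[0,0,0]],[1,[0,0,0.15],[0,0,0]],[1,[0,0,0.2],[0,0,0]],[1,[0,0,0.25],[0,0,0]],[1,[0,0,0.3],[0,0,0]],[1,[0,0,0.35],[0,0,0]],[1,[0,0,0.4],[0,0,0]],[1,[0,0,0.43],[0,0,0]],[1,[0,0,0.43],[0,0,0]],[1,[0,0,0.43],[0,0,0]]]'

```text
clock: 44.05
tool_pos: [0.4193, -0.2267, 0.0927]
tcp_rot: [[0.286, 0.958, 0.0], [0.958, -0.286, 0.0], [0.0, 0.0, -1.0]]
wrist_force: [-1.6, 0.8, 1.5]
finger_gap: 0.494
```

>>> arm_command --series '[[0.05,[0,0,0],[0,0,0]],[0,[0,0,0],[0,0,0]],[-0.1,[0,0,0],[0,0,0]],[-0.3,[0,0,0],[0,0,0]],[-0.4,[0,0,0],[0,0,0]],[-0.4,[0,0,-0.5],[0,0,0]],[-0.4,[0,0,-2],[0,0,0]],[-0.4,[0,0,-5],[0,0,0]],[-0.4,[0,0,-9],[0,0,0]],[-0.4,[0,0,-13],[0,0,0]]]'

```text
clock: 45.05
tool_pos: [0.4188, -0.2264, 0.2239]
tcp_rot: [[0.286, 0.958, -0.0], [0.958, -0.286, 0.001], [0.0, -0.0, -1.0]]
wrist_force: [0.3, -1.0, 0.7]
finger_gap: 0.701
```

>>> arm_command --series '[[-0.4,[0,0,-2],[0,0,0]],[-0.4,[2,0,-2],[0,0,0]],[-0.4,[5,0,-2],[0,0,0]],[-0.4,[8,0,-2],[0,0,0]],[-0.4,[11,0,-2],[0,0,0]],[-0.4,[14,0,-2],[0,0,0]],[-0.4,[17,0,-2],[0,0,0]],[-0.4,[20,0,-2],[0,0,0]],[-0.4,[22,0,-2],[0,0,0]],[-0.4,[22,0,-2],[0,0,0]]]'

```text
clock: 46.05
tool_pos: [0.4824, -0.0138, 0.243]
tcp_rot: [[0.283, 0.959, 0.001], [0.959, -0.283, 0.001], [0.001, 0.001, -1.0]]
wrist_force: [-0.6, -1.0, -0.4]
finger_gap: 0.7
```

Run:
```python
from h import *
a=cam("side")["frame"][70:220,270:450]; b=cam("top")["frame"]
print(state()["clock"])
z=lambda x:cv2.resize(x,(400,333),interpolation=2)
cv2.imwrite("pics/fin.png",np.hstack([z(a),z(b[140:310,290:494])])[:,:,::-1]); cv2.imwrite("pics/top9.png",b[:,:,::-1])
d=np.abs(b.astype(int)-cv2.imread("pics/top0.png")[:,:,::-1]).max(2)>40
for n,(x0,y0,x1,y1) in dict(teapot=(110,138,172,215),shaker=(252,112,290,148),mill=(388,132,425,165),kettle=(438,160,500,235),red1=(330,150,352,172),red2=(312,266,333,287),red3=(275,278,296,299)).items(): print(n,d[y0:y1,x0:x1].mean().round(3))
```

```text
46.15
teapot 0.0
shaker 0.0
mill 0.0
kettle 0.0
red1 0.0
red2 0.431
red3 0.0
```

View pics/fin.png

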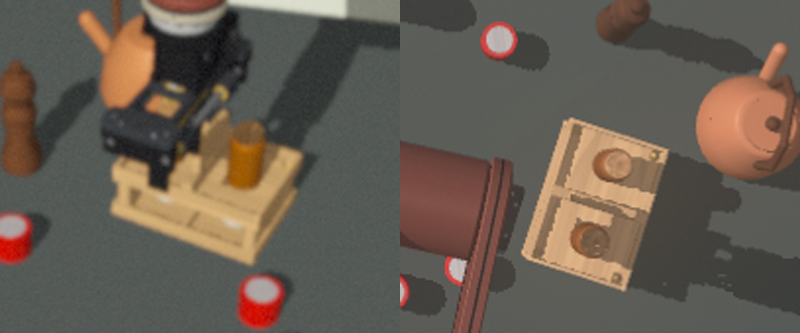

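Final views: both jars stand upright, one per bay, at (612,164) and (590,240) in the right panel, and the tray is still seated. The bystanders are unchanged. The difference at the red2 tin is the arm covering it; the side view still shows that tin standing.

```bash
python3 -c "
from rig import *
print(sign_off())"
```

```text
the job is handed in; nothing more can be done
None
```

The job is done and handed in at about 46 s of the 131 s allowed. Both plain tins stand in the lower tray, one per bay. The upper tray is stacked on the four posts, and the two jars stand one per bay in it. The order was as asked.

**Upper tray:** it went down with no contact force and ended at the expected height. In the side view it sat flush on the posts, with pin tips visible in two of its holes. I did not inspect the other two pins separately.

**Jars:** both looked upright and centred in the final top view. In the side view the gripper hid the far one.

**Bystanders:** the kettle, teapot, pepper mill, sugar shaker and two of the red tins were unchanged from the first top picture. The third red tin did not pass that check, because the arm covered it, but the side view showed it still standing.

**Tins:** my colour check found only the far tin in its bay. The wrist camera showed both standing in their bays before I stacked the tray.

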